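# Park the sensor caddy under the pipe rig and bar it in

## Task

On this trade-fair counter, take the little sensor caddy by its sloping push handle and roll it forwards until both swivel castors trail straight behind their pivots, then steer it under the pipe onto the outlined parking mark, so that its deck stands square and wholly inside the outline with the castors still trailing straight back. Let go of it and, only then, swing the long retaining bar shut behind it, right to its stop, by pushing near the bar's free end. Keep the caddy on its wheels and leave the other things on the counter where they are.

Things in the scene. Friction and masses are not known exactly. Their poses are not given: they have to be found in the camera images.
- caddy: Four-wheeled aluminium caddy, about 0.7 kg. Origin on the counter under the deck's centre; +x forward (away from the handle), z up. Deck 120 (x) by 100 mm (y), underside at 42, top at 52 mm height. 32 mm wheels: two fixed at x = -50, y = +-37 mm (they scrub sideways with 2 to 4 N); two swivel castors, pivots at x = +36, y = +-37 mm, wheels 18 mm off the pivot, swivelling freely all round.
- handle (a point): Grip point in the handle's middle, 86 mm behind the caddy's origin and 86 mm above the counter; axes as the caddy's. Flat steel plate 12 mm thick, 56 mm wide (y), 75 mm long, rising from the deck's rear edge and leaning back, away from the deck, 40 degrees from vertical; its upper edge is 28 mm up the slope from here, at 107 mm height. Pinch its two broad faces, reaching down along the slope.
- load (a point): Middle of the top of the sensor head fixed on the caddy: black, round, 68 mm across, from 52 to 94 mm height, 18 mm ahead of the deck's centre; its thin antenna, on the +y side, reaches 118 mm height.
- pipe (a point): Middle of the rig's level steel pipe, 60 mm before the mark's centre (-x), 205 mm high; axes as the mark's. Pipe 26 mm thick along y (clamps down to 186 mm) between aluminium blocks 34 wide, 50 deep, 235 mm tall at y = +-180 mm; two sensor heads on it, up to 360 mm high. The caddy passes below. The parked handle stands just short of the pipe: a tool held upright there strikes the pipe.
- wheel_l (a point): Centre of the left (+y) swivel castor's wheel. Trailing straight back it is at x = +18, y = +37 mm in the caddy's frame. Pushing the caddy forwards some 60 mm swings the castors to trail.
- wheel_r (a point): Centre of the right (-y) swivel castor's wheel. When it trails straight back it is at x = +18 mm, y = -37 mm in the caddy's frame. A castor swings only while it carries weight: lifting or twisting the caddy by the handle can unload one; let go for a moment and the caddy settles on all four wheels.
- mark (a point): Centre of the parking mark on the counter: a flat grey outline, inside 144 mm (x) by 124 mm (y), lines 6 mm wide. x is the way the caddy drives in and must face. The fixed pipe rig stands over it.
- bar_hinge (a point): Upright hinge axis of the retaining bar, at half the bar's height (32 mm above the counter); at x = -92 mm, y = +95 mm in the mark's frame. A round post 22 mm across.
- bar_end (a point): Middle of the free end of the retaining bar, 200 mm from the hinge axis, 32 mm above the counter. The bar is a level aluminium bar 12 mm thick and 25 mm tall (20 to 45 mm above the counter).
- bar (a joint): Angle of the retaining bar, rad. 0 = shut, against its stop, pointing along the mark's -y, across the way in behind the parked deck and beneath the handle. It grows as it opens: at 1.57 it points along the mark's -x, beyond that also towards +y. It stays where it is left; friction 0.06 N m, under 1 N at the free end.
- spare_sensor: Bystander, to be left alone: spare black round sensor head, 80 mm across, 55 mm tall. Origin at its underside.
- screwdriver: Bystander, to be left alone: screwdriver lying on the counter. Origin at its underside.
- flange: Bystander, to be left alone: steel ring flange 90 mm across, 18 mm high. Origin at its underside.
- cup: Bystander, to be left alone: paper-white cup 76 mm across, 85 mm tall, beyond the mark. Origin at its underside.
- wrench: Bystander, to be left alone: wrench lying on the counter. Origin at its underside.
- clicker: Bystander, to be left alone: black remote control 110 by 35 by 18 mm. Origin at its underside.
There are look-alikes about, which are no part of the job. What is shaped like the caddy but orange, red or turquoise is not meant.

How it is judged:
On the way, in this order (a step that is already met when the one before it is completed fails the run):
1. the caddy is rolled forwards until both swivel castors trail straight back (within 28 degrees) (x of each of wheel_l, wheel_r in the frame of caddy below 0.0201 m), for 0.1 s.
2. the caddy is parked: deck square and wholly inside the outline, castors trailing, let go, the bar still open (all of step 1 and x of caddy in the frame of mark between -0.012 and 0.012 m and y of caddy in the frame of mark between -0.012 and 0.012 m and angle between the x axis of caddy and the x axis of mark, either way round below 0.15 rad and angle between caddy's own z axis and vertical below 0.1 rad and value of joint bar above 0.6 rad and contact force between the fingers and caddy below 0.1 N and linear speed of caddy below 0.02 m/s), for 0.2 s.
At the end, for the whole second after the job is handed in: The caddy stands on its wheels at rest inside the outline (its origin within 12 mm of the mark's centre along each axis, within 0.15 rad of square), both swivel castors trailing straight back within 28 degrees, released before the bar was shut, and the bar is within 0.08 rad of its closed stop (all of step 1 and x of caddy in the frame of mark between -0.012 and 0.012 m and y of caddy in the frame of mark between -0.012 and 0.012 m and angle between the x axis of caddy and the x axis of mark, either way round below 0.15 rad and angle between caddy's own z axis and vertical below 0.1 rad and value of joint bar below 0.08 rad and linear speed of caddy below 0.02 m/s); the robot touches nothing.
It fails at once if the caddy is tipped or lifted (angle between caddy's own z axis and vertical above 0.3 rad or height (world z) of caddy above 0.03 m).
It fails at once if any other loose thing on the counter is moved more than 20 mm (distance of any of spare_sensor, screwdriver, flange, cup, wrench, clicker from where it was at the start of the episode above 0.02 m).
It also fails if it takes over 67 s, if anything falls off the work surface, if the arm or the gripper's body presses on something with over 40 N, if the wrist force passes 120 N, or if a joint passes its speed limit or range.

## Robot

A 6-joint arm with a two-finger parallel gripper is mounted at the origin on the work surface. World frame = base frame: x ahead of the robot, y to its left, z up, the work surface at z = 0. Lengths are in m, angles in rad, forces in N, time in s.
With the tool pointing down it reaches from about 0.25 to 0.725 m from the base axis. Payload 4 kg.
Tool frame: the origin (TCP) lies on the centre line of the jaws, within the pads' length; the fingertips stand tip_reach ahead of it and the grasp point (between the pads) lies 5 mm behind it (tip_reach is the distance from the TCP to the fingertips, in m); z points along the fingers, y is the direction in which the jaws open and shut (so a half turn about z gives the same grasp; the last joint's range is limited). The gripper opens to 85 mm and grips with 20 to 120 N. Pads are 22 mm wide; open, the fingers measure 114 mm over their backs; the gripper's body (76 mm by 85 mm) begins 54 mm behind the grasp point. The pads swing forward as they close: fully open they stand 13 mm farther back than shut.
Start: joints at [-1.312, 0.241, 0.005, 1.335, 0, 1.571], TCP at [0.128, -0.483, 0.245] pointing down, gripper open.
Joint ranges: [-2.72, 2.72], [-1.05, 1.87], [-1.09, 1.28], [-1.99, 2.15], [-1.42, 1.44], [-3.14, 3.14]. Speed limits (rad/s): [2.79, 2.79, 3.14, 3.14, 3.14, 3.14].

## Interface

Orientations are given as a unit quaternion [x, y, z, w].
In Python, from workcell import * gives the robot as it stands.
- The arm moves only by the tool arm_command, never from a script. Its arguments are lists of equal length, an entry for each row: "translation": the shift along the tool's x, y, z in cm, a list of three; "turn": the turn about the tool's z in rad; "hand": the closure, from 0 (fully open) to 1 (shut). In form: {"translation": [[x, y, z], ...], "turn": [turn, ...], "hand": [hand, ...]}. A call has 1 to 5 rows; each row is the pose to reach, as a shift and turn from the pose commanded when the call began, along the tool's axes at that moment; what a row does not reach only later rows make up. A row lasts 1/12 s, in which the tool goes at most 41.7 mm and 7.16 degrees, less where a joint would pass 70% of its speed; a pose out of reach is approached as far as the arm can. A call with a gripper value outside its range is refused whole. The fingers move at their own pace and stop on an object; the grip force is fixed at half the most. Time passes only in rows, so rows that repeat a pose let the fingers close. It gives the time, the measured TCP pose, the force and the opening at its end, in the units of the state.
- get_obs(): the state, without advancing time (a new reading comes with each control period).
- camera(name): name is "scene" or "top" or "wrist"; returns (picture, depth): 480x640x3 uint8, red, green, blue; 480x640 float32, m along the optical axis (not along the pixel's ray), 0 where there is no reading.
- camera_info(name): a dict with "mtx" (3x3 intrinsics, pixels), "dist_coeffs" ([k1, k2, p1, p2, k3] as OpenCV has them; the pictures are not rectified), "world_to_cam" (4x4, takes a point from world to camera coordinates). Camera axes: x right, y down, z forward; pixel columns grow to the right and rows downward; lengths in m; the calibration is good to about 2 mm. A picture is of the moment at which its call begins: read the wrist's pose just before it. camera_info takes no time and is no camera call; for the wrist camera it gives the pose at the moment of the call.
- job_done(): hands the job in, once; it reports no verdict.
Trained networks look in the newest picture that a camera, given by its name, has taken for a name from the list of things; names that differ only in an ending like _2 or _b are one class to them, and where a whole thing is asked for, a point or a joint stands for the part that bears it (a point fixed in the world has none). Each returns a list of dicts, best first, with "conf" (0 to 1); they miss things now and then, are a little off and sometimes report something else, mostly with a low value. They report only what shows in the picture. A call takes as long as a camera call. They do not tell look-alikes from the thing itself.
- search_frame(camera, name): "location" ([row, column] in pixels, amid what is visible of it).
- spot_point(camera, name): "location" ([row, column] in pixels: a listed point, or the origin of a listed thing).
The state is a dict: "clock": time; "joint_pos": joint angles; "joint_vel": joint speeds; "tau": joint torques, N m; "eef_pos": TCP position; "tool_rot": TCP orientation; "ft_force": force on the tool from outside, world axes, zero at the start; "ft_torque": the same for the moment, N m; "grip_width": finger opening in m.
Only numpy, scipy, OpenCV 4.12 (cv2) and the standard library are available. Lean on these libraries where they do the work, as an engineer would, in place of code of your own. Each camera call takes 0.05 s, during which the arm holds its last target. There are 200 camera calls.

## Working session

There is one attempt and no reset: what is moved stays moved. The work goes in short steps, Python scripts to look and compute and a tool call to move; the robot and the scene stay as the last step left them, time stands still between calls to the robot, and variables do not carry over. Pictures are saved under pics/ and viewed, about 8 in all and at most 12, crops included, and the job is handed in when it is done.

Besides the shell and the picture viewer there is one more tool, called after "Request:" by a JSON object that holds its "api" and its "payload". arm_command: Moves the arm, as the interface text tells. Its arguments: {"type":"object","properties":{"translation":{"type":"array","items":{"type":"array","items":{"type":"number"}}},"turn":{"type":"array","items":{"type":"number"}},"hand":{"type":"array","items":{"type":"number"}}},"required":["translation","turn","hand"]}

```bash
mkdir -p pics; cat > h.py <<'E'
from workcell import *
import numpy as np, cv2
from scipy.spatial.transform import Rotation as R
def ray(cam,rc,info=None):
    i=info or camera_info(cam); T=np.array(i["world_to_cam"])
    p=cv2.undistortPoints(np.array([[[rc[1],rc[0]]]],float),np.array(i["mtx"]),np.array(i["dist_coeffs"]))[0,0]
    Ri=T[:3,:3].T; return -Ri@T[:3,3], Ri@np.array([p[0],p[1],1])
def at_z(cam,rc,z,info=None):
    o,d=ray(cam,rc,info); return o+d*(z-o[2])/d[2]
def proj(cam,P,info=None):
    i=info or camera_info(cam); T=np.array(i["world_to_cam"])
    return cv2.projectPoints(np.atleast_2d(P).astype(float),cv2.Rodrigues(T[:3,:3])[0],T[:3,3],np.array(i["mtx"]),np.array(i["dist_coeffs"]))[0][:,0]
def snap(cam,name):
    p,d=camera(cam); cv2.imwrite("pics/"+name+".png",p[...,::-1]); return p,d
E
python3 - <<'E'
from h import *
o=get_obs(); print(o)
for c in("top","scene"):
    snap(c,c+"1"); print(c,np.round(camera_info(c)["world_to_cam"],3).tolist())
    for n,z in dict(handle=.086,load=.094,wheel_l=.016,wheel_r=.016,caddy=0,mark=0,pipe=.205,bar_hinge=.032,bar_end=.032,cup=0,spare_sensor=0,flange=0,screwdriver=0,wrench=0,clicker=0).items():
        for r in spot_point(c,n)[:3]: print(n,round(r["conf"],2),np.round(r["location"]),np.round(at_z(c,r["location"],z),3))
E
```

```text
{'clock': 0.0, 'joint_pos': array([-1.31200174e+00,  2.41392650e-01,  3.72279519e-03,  1.33518065e+00,
       -2.70202072e-07,  1.57075938e+00]), 'joint_vel': array([ 7.49187776e-04, -3.20656745e-04, -1.23226609e-03, -2.84904049e-04,
       -6.45667589e-04,  7.19033140e-05]), 'tau': array([ 9.21879609e-05, -3.72317934e+01,  2.52407098e+01,  1.69165526e-02,
        8.38309143e-05,  2.25135302e-06]), 'eef_pos': array([ 0.12780504, -0.48277312,  0.24442252]), 'tool_rot': array([ 9.91636938e-01,  1.29054749e-01, -1.32646925e-04, -1.01848588e-03]), 'ft_force': array([-0.33492263, -0.00786753, -0.48809802]), 'ft_torque': array([0.05490457, 0.03288383, 0.00782668]), 'grip_width': 0.08554508874408358}
top [[0.003, -1.0, 0.007, 0.06], [-0.981, -0.005, -0.195, 0.527], [0.195, -0.006, -0.981, 1.519], [0.0, 0.0, 0.0, 1.0]]
handle 0.96 [344. 311.] [0.26  0.073 0.086]
handle 0.94 [141. 437.] [ 0.807 -0.27   0.086]
handle 0.91 [315. 421.] [ 0.332 -0.21   0.086]
load 0.9 [351. 434.] [ 0.241 -0.239  0.094]
load 0.73 [311. 283.] [0.342 0.143 0.094]
load 0.69 [306. 120.] [0.352 0.566 0.094]
caddy 0.98 
[... 1316 characters left out ...]
.242  0.   ]
caddy 0.93 [208. 309.] [0.334 0.137 0.   ]
caddy 0.78 [258. 328.] [0.507 0.081 0.   ]
pipe 0.74 [254. 315.] [ 0.581 -0.013  0.205]
bar_hinge 0.84 [303. 352.] [0.666 0.038 0.032]
bar_end 0.93 [265. 410.] [0.669 0.233 0.032]
bar_end 0.42 [270. 324.] [0.545 0.037 0.032]
bar_end 0.25 [302. 351.] [0.661 0.038 0.032]
cup 0.81 [351. 254.] [ 0.616 -0.227  0.   ]
spare_sensor 0.88 [287. 247.] [ 0.452 -0.148  0.   ]
screwdriver 0.63 [325. 169.] [ 0.429 -0.37   0.   ]
wrench 0.62 [351. 253.] [ 0.612 -0.23   0.   ]
wrench 0.57 [194. 362.] [0.383 0.298 0.   ]
clicker 0.72 [219. 437.] [0.587 0.418 0.   ]
clicker 0.66 [228. 353.] [0.47  0.197 0.   ]
clicker 0.25 [266. 413.] [0.664 0.253 0.   ]
```

View pics/top1.png

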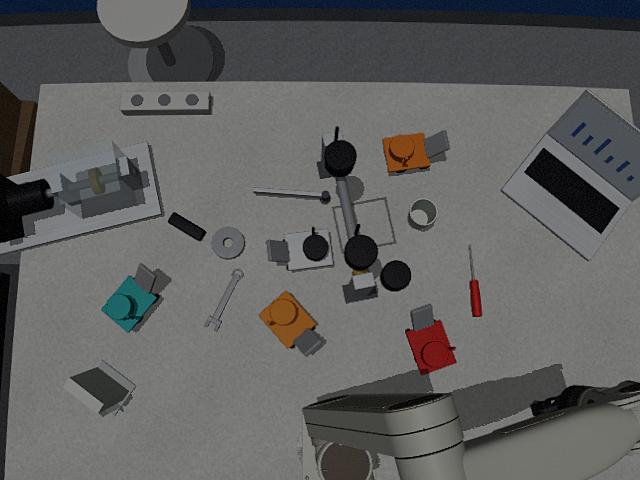

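View pics/scene1.png

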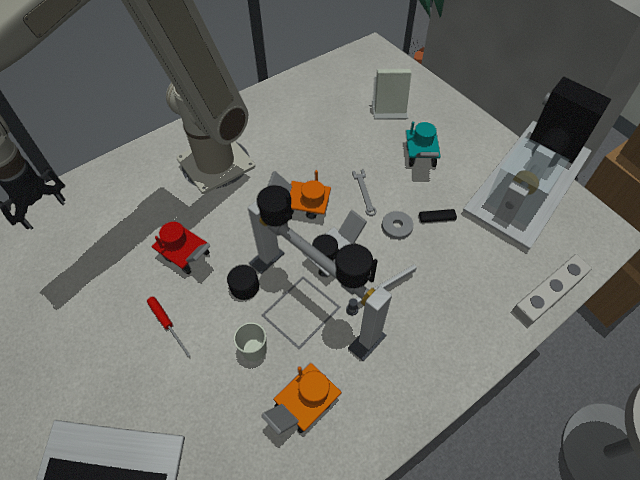

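Silver caddy is at top-pixel (310,250), with its handle on the left (277,250) and facing image right. The mark outline is at about (364,224), the bar runs (255,190) to (326,197), and the pipe is at (350,207).

```bash
python3 - <<'E'
from h import *
p,d=camera("top"); np.save("d.npy",d)
c=cv2.resize(p[175:305,245:415],None,fx=4.7,fy=4.6,interpolation=cv2.INTER_CUBIC)
c=np.clip(c.astype(float)*1.4,0,255).astype(np.uint8); cv2.imwrite("pics/crop1.png",c[...,::-1])
# depth cloud
i=camera_info("top"); T=np.array(i["world_to_cam"])
v,u=np.mgrid[175:305,245:415]; q=cv2.undistortPoints(np.stack([u,v],-1).reshape(-1,1,2).astype(float),np.array(i["mtx"]),np.array(i["dist_coeffs"]))[:,0]
z=d[175:305,245:415].reshape(-1,1); P=(np.c_[q*z,z]-T[:3,3])@T[:3,:3]
P=P[z[:,0]>0]
box=(abs(P[:,0]-.52)<.09)&(P[:,1]<.23)&(P[:,1]>-.0)
for lo,hi in((.046,.058),(.06,.11),(.085,.1)):
    s=P[box&(P[:,2]>lo)&(P[:,2]<hi)]; print(lo,len(s),s.mean(0),cv2.minAreaRect(s[:,:2].astype(np.float32)*1000))
hb=P[(P[:,1]>.13)&(P[:,1]<.22)&(abs(P[:,0]-.51)<.06)&(P[:,2]>.05)]; print(hb.mean(0),cv2.minAreaRect(hb[:,:2].astype(np.float32)*1000),hb[:,2].max())
s=P[(P[:,1]>.02)&(P[:,1]<.25)&(abs(P[:,0]-.67)<.04)&(P[:,2]>.035)&(P[:,2]<.055)]; print("bar",cv2.minAreaRect(s[:,:2].astype(np.float32)*1000))
E
```

```text
0.046 970 [0.50777151 0.08866479 0.05171431] ((511.29644775390625, 82.5153579711914), (100.30526733398438, 123.62171936035156), 7.814228057861328)
0.06 960 [0.50514502 0.10419247 0.09034181] ((511.41143798828125, 106.03512573242188), (84.62387084960938, 166.0940704345703), 10.757637977600098)
0.085 626 [0.5074447  0.08217535 0.09297896] ((510.7322082519531, 104.05970001220703), (71.67463684082031, 150.37722778320312), 3.286802291870117)
[0.50182207 0.15780757 0.08358733] ((503.6238098144531, 160.80059814453125), (60.25746154785156, 98.19581604003906), 88.88764953613281) 0.1148336224361847
bar ((673.743408203125, 129.65130615234375), (211.07215881347656, 22.066387176513672), 84.50601959228516)
```

View pics/crop1.png

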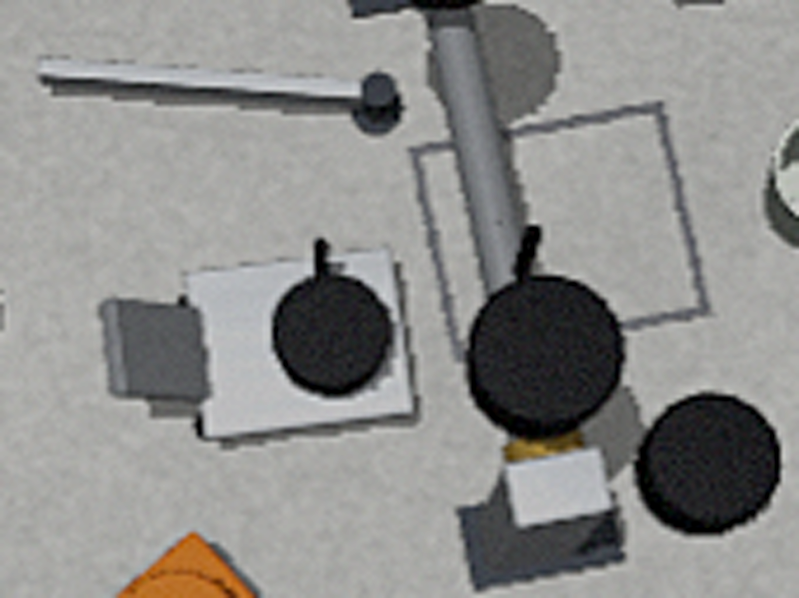

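```bash
python3 - <<'E'
from h import *
def P(x,y,z): return at_z("top",(175+(y+.5)/4.6-.5,245+(x+.5)/4.7-.5),z)[:2]
m=[P(*a,0) for a in((415,150),(660,106),(706,313),(462,358))]
for a in m: print(a.round(4))
def fit(c,L,W,nm):
    # c order: rear-left, front-left, front-right, rear-right
    f=(c[1]-c[0]+c[2]-c[3]); l=(c[0]-c[3]+c[1]-c[2]); yaw=np.arctan2(f[1],f[0]); yl=np.arctan2(-l[0],l[1])
    print(nm,np.mean(c,0).round(4),"yaw",yaw.round(3),yl.round(3),"len",np.linalg.norm(f)/2,np.linalg.norm(l)/2); return np.mean(c,0),yaw,yl
mc,my,_=fit(m,.15,.13,"mark")
k=[P(*a,.052) for a in((187,272),(390,250),(413,415),(208,438))]
fit(k,.12,.1,"caddy")
h=P(378,88,.045); e=P(42,67,.045); print("hinge",h,"end",e,np.linalg.norm(h-e))
for yaw in (my,):
    Rm=np.array([[np.cos(yaw),-np.sin(yaw)],[np.sin(yaw),np.cos(yaw)]])
    print("hinge in mark",(h-mc)@Rm,"caddy in mark",(np.mean(k,0)-mc)@Rm, "bar dir",(e-h)@Rm)
print("handle edge",P(104,348,.107),P(155,350,.086)," load",P(332,333,.094), "pipe",P(480,150,.205), "spare", P(709,464,.055))
E
```

```text
[0.6409 0.0126]
[ 0.6697 -0.1348]
[ 0.5402 -0.1594]
[ 0.5119 -0.0147]
mark [ 0.5907 -0.0741] yaw -1.378 -1.373 len 0.14884052058502834 0.13180532373598183
caddy [0.5107 0.0806] yaw -1.452 -1.438 len 0.11691509489754526 0.09879289444941776
hinge [0.66706303 0.03577815] end [0.67918614 0.23220932] 0.1968049128710928
hinge in mark [-0.09317317  0.09604563] caddy in mark [-0.16721138 -0.04879521] bar dir [-0.19045244  0.04959882]
handle edge [0.49710811 0.18767839] [0.50000294 0.16087816]  load [0.50878091 0.06246247] pipe [ 0.58694386 -0.0135256 ] spare [ 0.44025091 -0.15112242]
```

```bash
cat >> h.py <<'E'
def cloud(cam,d):
    i=camera_info(cam); T=np.array(i["world_to_cam"]); h,w=d.shape; v,u=np.mgrid[:h,:w]
    q=cv2.undistortPoints(np.stack([u,v],-1).reshape(-1,1,2).astype(float),np.array(i["mtx"]),np.array(i["dist_coeffs"]))[:,0]
    z=d.reshape(-1,1); P=(np.c_[q*z,z]-T[:3,3])@T[:3,:3]; P[z[:,0]<=0]=np.nan; return P
MC=np.array([.5907,-.0741]); MY=-1.375
def tomark(P):
    c,s=np.cos(MY),np.sin(MY); return (np.asarray(P)[...,:2]-MC)@np.array([[c,-s],[s,c]])
E
python3 - <<'E'
from h import *
A=[]
for c in("top","scene"):
    P=cloud(c,camera(c)[1]); P=P[~np.isnan(P[:,0])]; A.append(P)
P=np.vstack(A)
m=tomark(P)
for z0,z1 in((.16,.2),(.2,.24),(.24,.3),(.3,.34),(.34,.38)):
    for sgn in(1,-1):
        s=(P[:,2]>z0)&(P[:,2]<z1)&(abs(m[:,0]+.06)<.09)&(m[:,1]*sgn>0)&(abs(m[:,1])<.24)
        if s.sum()>5: print(z0,sgn,s.sum(),"x",np.percentile(m[s,0],[1,99]).round(3),"y",np.percentile(m[s,1],[1,99]).round(3))
a=-1.312; r=P[:,0]*np.cos(a)+P[:,1]*np.sin(a); l=-P[:,0]*np.sin(a)+P[:,1]*np.cos(a)
for b in np.arange(-.1,.62,.04):
    s=(abs(r-b)<.02)&(abs(l)<.09)&(P[:,2]>.1)
    if s.sum()>3: print("r",b.round(2),"z",np.percentile(P[s,2],[1,99]).round(3),"l",np.percentile(l[s],[1,99]).round(3))
print(np.linalg.inv(camera_info("wrist")["world_to_cam"]).round(3).tolist())
E
```

```text
0.16 1 216 x [-0.086 -0.036] y [0.094 0.2  ]
0.16 -1 187 x [-0.085 -0.033] y [-0.197 -0.058]
0.2 1 1648 x [-0.085 -0.037] y [0.002 0.199]
0.2 -1 1389 x [-0.085 -0.034] y [-0.197 -0.002]
0.24 1 521 x [-0.096 -0.024] y [0.071 0.174]
0.24 -1 456 x [-0.096 -0.023] y [-0.175 -0.067]
0.3 1 1876 x [-0.095 -0.024] y [0.074 0.16 ]
0.3 -1 1709 x [-0.095 -0.024] y [-0.157 -0.068]
0.34 1 57 x [-0.066 -0.057] y [0.152 0.163]
0.34 -1 48 x [-0.064 -0.056] y [-0.079 -0.066]
r -0.06 z [0.176 0.325] l [-0.018  0.089]
r -0.02 z [0.11 0.48] l [-0.028  0.089]
r 0.02 z [0.103 0.633] l [-0.077  0.089]
r 0.06 z [0.105 0.757] l [-0.072  0.089]
r 0.1 z [0.33  0.776] l [0.032 0.09 ]
r 0.14 z [0.501 0.775] l [0.019 0.09 ]
r 0.18 z [0.687 0.756] l [0.005 0.085]
r 0.22 z [0.66  0.746] l [-0.009  0.055]
r 0.26 z [0.654 0.737] l [-0.022  0.057]
r 0.3 z [0.645 0.728] l [-0.035  0.057]
r 0.34 z [0.637 0.719] l [-0.045  0.056]
r 0.38 z [0.628 0.711] l [-0.045  0.053]
r 0.42 z [0.295 0.701] l [-0.042  0.046]
r 0.46 z [0.256 0.69 ] l [-0.032  0.045]
r 0.5 z [0.308 0.649] l [0.01  0.046]
r 0.54 z [0.25  0.564] l [-0.01   0.042]
r 0.58 z [0.287 0.349] l [-0.01   0.016]
[[0.257, -0.933, -0.251, 0.191], [-0.967, -0.248, -0.066, -0.467], [-0.001, 0.259, -0.966, 0.373], [0.0, 0.0, 0.0, 1.0]]
```

```bash
cat >> h.py <<'E'
def state():
    o=get_obs(); Rm=R.from_quat(o["tool_rot"]).as_matrix(); return np.array(o["eef_pos"]),Rm,np.arctan2(Rm[1,0],Rm[0,0]),o
def fromworld(xyz,yaw,p=None,Rm=None,y0=None):
    if p is None: p,Rm,y0,_=state()
    t=Rm.T@(np.array(xyz)-p)*100; w=(yaw-y0+np.pi)%(2*np.pi)-np.pi
    return t.round(2).tolist(), round(-w,3)
def tool_at(cx,cy,cyaw,dx,z):  # caddy pose in mark frame -> tool world pose; tool dx behind origin
    ya=MY+cyaw; c,s=np.cos(MY),np.sin(MY)
    o=MC+np.array([c*cx-s*cy,s*cx+c*cy])+dx*np.array([np.cos(ya),np.sin(ya)])
    return [o[0],o[1],z],ya+np.pi
E
python3 - <<'E'
from h import *
p,Rm,y0,o=state(); print(p,y0,Rm.round(3).tolist())
for w,y in (((.27,-.2,.36),.9),((.30,.05,.36),1.4),((.5,.175,.25),1.70)):
    print(fromworld(w,y))
E
```

```text
[ 0.12796567 -0.48333347  0.24528877] 0.25879276950575997 [[0.967, 0.256, 0.0], [0.256, -0.967, 0.0], [0.0, -0.0, -1.0]]
([20.98, -23.76, -11.47], np.float64(-0.641))
([30.28, -47.16, -11.47], np.float64(-1.141))
([52.81, -54.12, -0.47], np.float64(-1.441))
```

Request:
{"api": "arm_command", "payload": {"translation": [[21,-23.8,-11.5],[21,-23.8,-11.5],[21,-23.8,-11.5],[21,-23.8,-11.5],[21,-23.8,-11.5]], "turn": [-0.12,-0.24,-0.36,-0.48,-0.6], "hand": [0,0,0,0,0]}}

```text
clock: 2.17
eef_pos: [0.2159, -0.3066, 0.3169]
tool_rot: [0.908, 0.419, 0.0, 0.0]
ft_force: [1.0, -0.1, 0.8]
grip_width: 0.0855
```

```bash
python3 - <<'E'
from h import *
p,Rm,y0,o=state(); print(p,y0,o["clock"])
for w,y in (((.27,-.2,.36),.9),((.30,.05,.36),1.4)): print(fromworld(w,y))
E
```

```text
[ 0.21589114 -0.30656213  0.31691944] 0.8636059118299662 2.1667
([11.62, -2.81, -4.31], np.float64(-0.036))
([32.57, -16.77, -4.31], np.float64(-0.536))
```

Request:
{"api": "arm_command", "payload": {"translation": [[4,-1,-2],[8,-2.5,-4],[12,-4.5,-4.3],[15.5,-6.5,-4.3],[19,-8.5,-4.3]], "turn": [0,0,-0.1,-0.2,-0.3], "hand": [0,0,0,0,0]}}

```text
clock: 2.58
eef_pos: [0.2739, -0.1165, 0.3601]
tool_rot: [0.836, 0.549, 0.001, 0.001]
ft_force: [1.6, -0.2, -0.1]
grip_width: 0.0853
```

```bash
python3 - <<'E'
from h import *
p,Rm,y0,o=state(); print(p,y0,o["clock"])
for w,y in (((.30,.05,.36),1.4),((.36,.17,.36),1.69),((.5,.19,.25),1.70)): print(fromworld(w,y))
E
```

```text
[ 0.27390052 -0.11647007  0.36013262] 1.162569412551497 2.5833
([16.32, -4.21, 0.01], np.float64(-0.237))
([29.71, -3.47, 0.01], np.float64(-0.527))
([37.1, 8.56, 11.05], np.float64(-0.537))
```

Request:
{"api": "arm_command", "payload": {"translation": [[4,-1,0],[8,-2,0],[12,-3,0],[16,-4,0],[20,-4,0]], "turn": [-0.1,-0.2,-0.3,-0.4,-0.5], "hand": [0,0,0,0,0]}}

```text
clock: 3.0
eef_pos: [0.3157, 0.0835, 0.36]
tool_rot: [0.673, 0.74, 0.001, 0.0]
ft_force: [1.0, -2.1, 0.1]
grip_width: 0.0853
```

```bash
python3 - <<'E'
from h import *
p,Rm,y0,o=state(); print(p,y0,o["clock"])
for w,y in (((.36,.17,.36),1.69),((.5,.21,.25),1.70)): print(fromworld(w,y))
E
```

```text
[0.31573275 0.08352591 0.35996497] 1.6652950543440264 3.0
([8.19, 5.22, 0.01], np.float64(-0.025))
([10.85, 19.52, 11.03], np.float64(-0.035))
```

Request:
{"api": "arm_command", "payload": {"translation": [[3,3.5,1],[5,7.5,3],[7,11.5,6],[9,15.5,9],[10.8,19.5,11]], "turn": [0,-0.03,-0.03,-0.03,-0.03], "hand": [0,0,0,0,0]}}

```text
clock: 3.42
eef_pos: [0.4698, 0.1882, 0.2683]
tool_rot: [0.664, 0.748, -0.0, -0.0]
ft_force: [-0.4, -0.3, 0.3]
grip_width: 0.0855
```

```bash
python3 - <<'E'
from h import *
p,Rm,y0,o=state(); print(p,y0,o["clock"])
i=camera_info("wrist"); im,d=snap("wrist","w1"); np.save("dw.npy",d)
for n,z in dict(handle=.086,load=.094,caddy=0,wheel_l=.016,wheel_r=.016,mark=0).items():
    for r in spot_point("wrist",n)[:2]:
        q=at_z("wrist",r["location"],z,i); print(n,round(r["conf"],2),np.round(r["location"]),q.round(4),tomark(q).round(4))
E
```

```text
[0.4698038  0.18818499 0.26825254] 1.6900238861308903 3.4167
handle 0.57 [306.  52.] [0.2626 0.0811 0.086 ] [-0.2161 -0.2917]
handle 0.29 [ 77. 396.] [0.5187 0.2941 0.086 ] [-0.3751  0.001 ]
load 0.64 [247. 143.] [0.3409 0.1457 0.094 ] [-0.2642 -0.2023]
load 0.6 [358. 343.] [0.5112 0.0671 0.094 ] [-0.154  -0.0505]
caddy 0.64 [224. 164.] [0.3247 0.1392 0.    ] [-0.2609 -0.2195]
caddy 0.55 [298. 336.] [0.5084 0.0798 0.    ] [-0.167  -0.0508]
mark 0.66 [ 76. 397.] [0.5347 0.3069 0.    ] [-0.3846  0.0192]
```

View pics/w1.png

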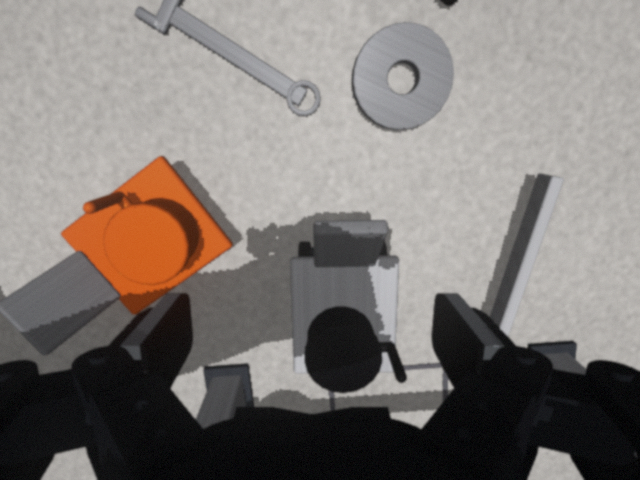

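Wrist view: caddy deck's rear edge at row 257, columns 293–397, and its handle's top at row 222, columns 315–387. The load is at (343,350). The earlier caddy pose is confirmed.

```bash
python3 - <<'E'
from h import *
i=camera_info("wrist")
a,b=at_z("wrist",(222,315),.106,i),at_z("wrist",(222,387),.106,i); print("rear edge",a,b,(a+b)/2,np.arctan2(*(b-a)[1::-1]),np.linalg.norm(a-b))
a,b=at_z("wrist",(258,293),.052,i),at_z("wrist",(257,397),.052,i); print("deck rear",a,b,(a+b)/2,np.arctan2(*(b-a)[1::-1]),np.linalg.norm(a-b))
t,y=tool_at(-.167,-.0495,-.068,-.092,.088); print(t,y)
print(fromworld([t[0],t[1],.2],y),fromworld(t,y))
E
```

```text
rear edge [0.47220892 0.18254409 0.106     ] [0.52595322 0.18889329 0.106     ] [0.49908107 0.18571869 0.106     ] 0.11759211491646326 0.054118035282226765
deck rear [0.45844487 0.13407752 0.052     ] [0.55243583 0.14612144 0.052     ] [0.50544035 0.14009948 0.052     ] 0.12744462635703446 0.09475946455518046
[np.float64(0.4979310413282958), np.float64(0.1713287834372153), 0.088] 1.698592653589793
([-1.85, 2.7, 7.15], np.float64(-0.01)) ([-1.86, 2.67, 18.35], np.float64(-0.01))
```

Request:
{"api": "arm_command", "payload": {"translation": [[-1.85,2.8,2],[-1.85,2.8,6],[-1.85,2.8,10],[-1.85,2.8,14],[-1.85,2.8,18.2]], "turn": [0,0,0,0,0], "hand": [0,0,0,0,0]}}

```text
clock: 4.18
eef_pos: [0.5001, 0.1715, 0.0899]
tool_rot: [0.665, 0.747, 0.003, 0.002]
ft_force: [0.6, -0.2, 0.5]
grip_width: 0.0856
```

Request:
{"api": "arm_command", "payload": {"translation": [[0,0,0.1],[0,0,0.1]], "turn": [0,0], "hand": [0,0]}}

```text
clock: 4.35
eef_pos: [0.4974, 0.1709, 0.0874]
tool_rot: [0.664, 0.747, -0.001, -0.001]
ft_force: [0.6, 0.8, 0.6]
grip_width: 0.0853
```

```bash
python3 - <<'E'
from h import *
p,Rm,y0,o=state(); print(p,y0,o["ft_force"],o["clock"])
snap("wrist","w2")
E
```

```text
[0.49740821 0.17089598 0.08737792] 1.6882557615465357 [0.56353671 0.77257589 0.61629699] 4.35
```

View pics/w2.png

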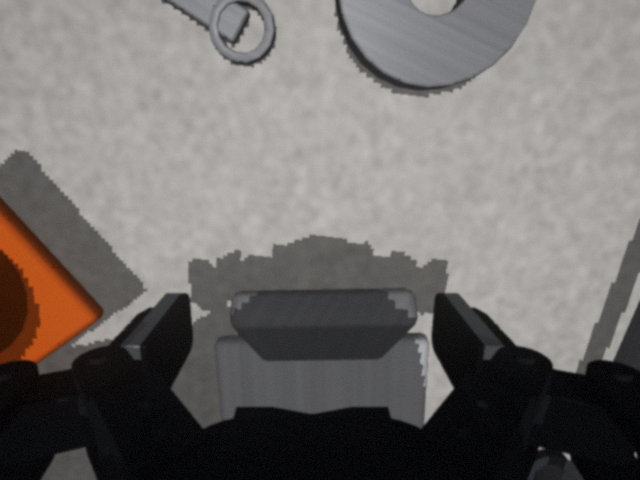

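Handle (columns 232–415) sits between the pads (190–435), about 3 mm off to the right. I'll correct that and close.

Request:
{"api": "arm_command", "payload": {"translation": [[0,0.3,0],[0,0.3,0],[0,0.3,0],[0,0.3,0],[0,0.3,0]], "turn": [0,0,0,0,0], "hand": [0,0.3,1,1,1]}}

```text
clock: 4.82
eef_pos: [0.5036, 0.1726, 0.0894]
tool_rot: [0.664, 0.748, 0.002, 0.001]
ft_force: [-0.7, -0.2, 7.4]
grip_width: 0.0548
```

Request:
{"api": "arm_command", "payload": {"translation": [[0,0,0],[0,0,0],[0,0,0]], "turn": [0,0,0], "hand": [1,1,1]}}

```text
clock: 5.07
eef_pos: [0.5036, 0.1727, 0.0894]
tool_rot: [0.664, 0.748, 0.002, 0.001]
ft_force: [-1.4, -0.8, 6.9]
grip_width: 0.0551
```

```bash
cat >> h.py <<'E'
def topview(name=None,conf=0):
    "deck pose from top depth is done elsewhere"
E
python3 - <<'E'
from h import *
p,Rm,y0,o=state(); print(p,y0,o["ft_force"],o["grip_width"])
print("tool in mark",tomark(p),"caddy yaw if aligned",y0-np.pi-MY)
# plan: back 5 cm, then Hermite forward. rear axle path in mark frame
cy=y0-np.pi-MY; print(cy)
E
```

```text
[0.50360551 0.17266864 0.08939784] 1.688737781173748 [-1.44201535 -0.82440503  6.87315377] 0.05512335144141592
tool in mark [-0.25899767 -0.03742211] caddy yaw if aligned -0.07785487241604505
-0.07785487241604505
```

Request:
{"api": "arm_command", "payload": {"translation": [[0,0,-0.2],[0,0,-0.2],[0,0,-0.2]], "turn": [0,0,0], "hand": [1,1,1]}}

```text
clock: 5.32
eef_pos: [0.5026, 0.1724, 0.0896]
tool_rot: [0.664, 0.748, 0.001, 0.0]
ft_force: [0.1, 0.6, 2.8]
grip_width: 0.0551
```

```bash
cat > plan.py <<'E'
from h import *
from scipy.interpolate import CubicHermiteSpline as H
p,Rm,y0,o=state(); print(p,o["ft_force"],y0)
m=tomark(p); yc=y0-np.pi-MY; T=.092
print("caddy",(m+T*np.array([np.cos(yc),np.sin(yc)])).round(4),yc)
def rel(ax,ay,yw):
    t,yy=tool_at(ax,ay,yw,-(T-.05),p[2]); return fromworld(t,yy)
ra=m+(T-.05)*np.array([np.cos(yc),np.sin(yc)])
E
python3 - <<'E'
from plan import *
print("rear axle",ra)
hb=H([ra[0]-.055,ra[0]],[0,0],[.2,yc]); off=ra[1]-hb(ra[0])
for x in np.linspace(ra[0],ra[0]-.055,6)[1:]: print(rel(x,hb(x)+off,np.arctan(hb(x,1))))
E
```

```text
[0.50258064 0.17243195 0.08960248] [0.14314827 0.59650747 2.76151184] 1.688887854994535
caddy [-0.1672 -0.0456] -0.07770479859525814
rear axle [-0.21709163 -0.04173376]
([1.1, 0.02, 0.0], np.float64(0.003))
([2.21, -0.1, 0.0], np.float64(-0.023))
([3.29, -0.39, 0.0], np.float64(-0.079))
([4.34, -0.87, 0.0], np.float64(-0.163))
([5.33, -1.57, 0.0], np.float64(-0.275))
```

Request:
{"api": "arm_command", "payload": {"translation": [[1.1,0,-0.1],[2.2,-0.1,-0.1],[3.3,-0.4,-0.1],[4.3,-0.9,-0.1],[5.3,-1.6,-0.1]], "turn": [0,-0.02,-0.08,-0.16,-0.27], "hand": [1,1,1,1,1]}}

```text
clock: 5.73
eef_pos: [0.4799, 0.2241, 0.0897]
tool_rot: [0.555, 0.832, 0.0, 0.0]
ft_force: [0.0, -1.5, -0.3]
grip_width: 0.0552
```

```bash
cat > fwd.py <<'E'
from plan import *
import sys
xe=float(sys.argv[1]); n=int(sys.argv[2])
h=H([ra[0],xe],[ra[1],0],[np.tan(yc),0])
print("rear axle",ra,"max slope",abs(h(np.linspace(ra[0],xe,40),1)).max())
xs=np.linspace(ra[0],xe,n+1)[1:]
for x in xs[:5]: print(round(x,4),rel(x,h(x),np.arctan(h(x,1))))
E
python3 fwd.py -.095 16
```

```text
[0.4798694  0.22411376 0.08972423] [ 0.04344047 -1.47163179 -0.27111061] 1.9642652476857219
caddy [-0.2239 -0.0326] 0.19767259409592874
rear axle [-0.27289554 -0.04244787] max slope 0.3198939984439287
-0.2618 ([-1.14, -0.12, 0.0], np.float64(-0.035))
-0.2507 ([-2.29, -0.19, 0.0], np.float64(-0.062))
-0.2395 ([-3.45, -0.19, 0.0], np.float64(-0.084))
-0.2284 ([-4.61, -0.15, 0.0], np.float64(-0.099))
-0.2173 ([-5.77, -0.07, 0.0], np.float64(-0.109))
```

Request:
{"api": "arm_command", "payload": {"translation": [[-1.1,-0.1,0],[-2.3,-0.2,0],[-3.4,-0.2,0],[-4.6,-0.15,0],[-5.8,-0.1,0]], "turn": [-0.03,-0.06,-0.08,-0.1,-0.11], "hand": [1,1,1,1,1]}}

```text
clock: 6.15
eef_pos: [0.5005, 0.1701, 0.0899]
tool_rot: [0.509, 0.86, 0.0, -0.001]
ft_force: [0.3, 1.0, 0.8]
grip_width: 0.0547
```

```bash
python3 fwd.py -.095 11
```

```text
[0.50054166 0.17008964 0.08989043] [0.30454467 1.02871051 0.7557602 ] 2.072403183091579
caddy [-0.1693 -0.0132] 0.30581052950178567
rear axle [-0.21701269 -0.02828438] max slope 0.3249088170111929
-0.2059 ([-1.16, -0.03, -0.0], np.float64(-0.007))
-0.1948 ([-2.33, -0.02, -0.0], np.float64(-0.008))
-0.1837 ([-3.5, 0.01, -0.01], np.float64(-0.002))
-0.1726 ([-4.66, 0.06, -0.01], np.float64(0.011))
-0.1616 ([-5.82, 0.12, -0.01], np.float64(0.031))
```

Request:
{"api": "arm_command", "payload": {"translation": [[-1.1,0,0],[-2.3,0,0],[-3.5,0,0],[-4.6,0.1,0],[-5.8,0.1,0]], "turn": [-0.01,-0.01,0,0.01,0.03], "hand": [1,1,1,1,1]}}

```text
clock: 6.57
eef_pos: [0.5299, 0.1181, 0.0899]
tool_rot: [0.524, 0.852, 0.0, -0.0]
ft_force: [-0.4, 1.9, -0.1]
grip_width: 0.0549
```

```bash
python3 fwd.py -.095 6; python3 - <<'E'
from h import *
snap("wrist","w3")
p,d=camera("top"); c=cv2.resize(p[175:305,245:415],None,fx=4.7,fy=4.6,interpolation=cv2.INTER_CUBIC)
cv2.imwrite("pics/crop2.png",np.clip(c*1.4,0,255).astype(np.uint8)[...,::-1])
E
```

```text
[0.5298737  0.11809772 0.08987968] [-0.37066191  1.93061396 -0.09093956] 2.038127366667613
caddy [-0.1117  0.0024] 0.27153471307781984
rear axle [-0.15989789 -0.01100764] max slope 0.2784111037885082
-0.1491 ([-1.12, 0.07, -0.0], np.float64(0.02))
-0.1383 ([-2.24, 0.16, -0.0], np.float64(0.049))
-0.1274 ([-3.35, 0.25, -0.0], np.float64(0.089))
-0.1166 ([-4.46, 0.34, -0.0], np.float64(0.139))
-0.1058 ([-5.58, 0.41, -0.0], np.float64(0.2))
```

View pics/crop2.png

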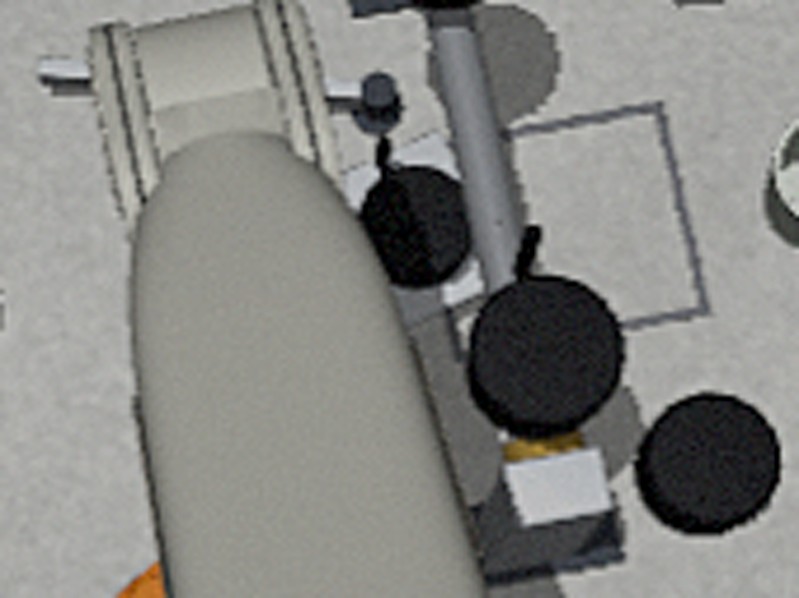

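Request:
{"api": "arm_command", "payload": {"translation": [[-1.1,0.1,0],[-2.2,0.2,0],[-3.3,0.25,0],[-4.4,0.35,0],[-5.6,0.4,0]], "turn": [0.02,0.05,0.09,0.14,0.2], "hand": [1,1,1,1,1]}}

```text
clock: 7.08
eef_pos: [0.5591, 0.0694, 0.0899]
tool_rot: [0.608, 0.794, 0.0, 0.0]
ft_force: [-0.3, 1.3, -0.1]
grip_width: 0.0549
```

```bash
python3 - <<'E'
from h import *
def P(x,y,z): return at_z("top",(175+(y+.5)/4.6-.5,245+(x+.5)/4.7-.5),z)[:2]
l=P(416,227,.094); print("load in mark (prev)",tomark(l), "expected", np.array([-.1117,.0024])+.018*np.array([np.cos(.2715),np.sin(.2715)]))
E
python3 fwd.py -.088 2; python3 - <<'E'
from h import *
p,d=snap("scene","s2")
c=cv2.resize(p[215:345,245:415],None,fx=4.7,fy=4.6,interpolation=cv2.INTER_CUBIC)
cv2.imwrite("pics/crop3.png",np.clip(c*1.3,0,255).astype(np.uint8)[...,::-1])
E
```

```text
load in mark (prev) [-0.09200721 -0.00220253] expected [-0.09435935  0.00722718]
[0.5590563  0.06935092 0.08989946] [-0.29399329  1.33907731 -0.11079536] 1.8344060964747104
caddy [-0.0551  0.0031] 0.06781344288491731
rear axle [-0.10496276 -0.00028506] max slope 0.06791758484567144
-0.0965 ([-0.86, 0.22, -0.0], np.float64(0.06))
-0.088 ([-1.7, 0.2, -0.0], np.float64(0.068))
```

View pics/crop3.png

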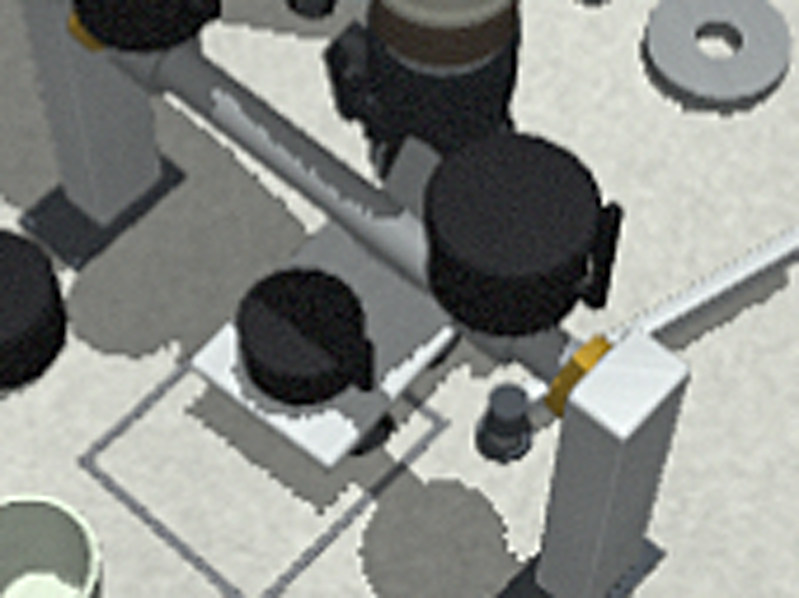

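```bash
cat > sc.py <<'E'
from h import *
def P(x,y,z): return at_z("scene",(215+(y+.5)/4.6-.5,245+(x+.5)/4.7-.5),z)[:2]
E
python3 - <<'E'
from sc import *
fr,fl,rl=[tomark(P(*a,.052)) for a in((194,362),(333,468),(458,333))]
print("fr fl rl",fr,fl,rl)
print("yaw from front",np.arctan2(-(fl-fr)[0],(fl-fr)[1]),np.linalg.norm(fl-fr)," load",tomark(P(302,312,.094)))
print("mark corners", tomark(P(85,461,0)),tomark(P(440,424,0)),tomark(P(255,601,0)),"hinge",tomark(P(508,395,.06)))
E
```

```text
fr fl rl [ 0.00481739 -0.03985019] [0.00017388 0.05782973] [-0.10418054  0.05231835]
yaw from front 0.04750234409539835 0.09779022938982948  load [-0.0413602  -0.00230208]
mark corners [ 0.07308656 -0.06122987] [-0.07560518  0.06648558] [0.06860605 0.06440645] hinge [-0.09057448  0.09907969]
```

Scene crop: after correcting for the outline's own offset, the deck-corner fit gives caddy (-55, +4) mm and yaw 0.05. That agrees with the value inferred from the tool, (-55, +3) and 0.07. I'll go on to x ≈ -33 mm, still gripped.

```bash
python3 fwd.py -.081 4
```

```text
[0.56004704 0.06672772 0.08980365] [ 1.3528333  -3.12502069 -3.13615979] 1.8294740319342562
caddy [-0.0523  0.0031] 0.06288137834446306
rear axle [-1.02183403e-01 -3.02829118e-05] max slope 0.06296438871495878
-0.0969 ([-0.53, 0.19, 0.0], np.float64(0.049))
-0.0916 ([-1.07, 0.27, 0.0], np.float64(0.076))
-0.0863 ([-1.6, 0.25, 0.01], np.float64(0.081))
-0.081 ([-2.12, 0.13, 0.01], np.float64(0.063))
```

Request:
{"api": "arm_command", "payload": {"translation": [[-0.5,0,0],[-1.0,0.05,0],[-1.6,0.1,0],[-2.1,0.13,0],[-2.1,0.13,0]], "turn": [0.02,0.035,0.05,0.063,0.063], "hand": [1,1,1,1,1]}}

```text
clock: 7.55
eef_pos: [0.5654, 0.0491, 0.0899]
tool_rot: [0.632, 0.775, -0.0, 0.0]
ft_force: [1.5, 0.5, -2.1]
grip_width: 0.055
```

Request:
{"api": "arm_command", "payload": {"translation": [[0,0,0],[0,0,0],[0,0,0],[0,0,0]], "turn": [0,0,0,0], "hand": [0.7,0.3,0,0]}}

```text
clock: 7.88
eef_pos: [0.5646, 0.0504, 0.09]
tool_rot: [0.631, 0.776, -0.0, -0.0]
ft_force: [-0.6, -0.6, 0.3]
grip_width: 0.0817
```

```bash
python3 - <<'E'
from plan import *
p,d=snap("scene","s3")
c=cv2.resize(p[215:345,245:415],None,fx=4.7,fy=4.6,interpolation=cv2.INTER_CUBIC)
cv2.imwrite("pics/crop4.png",np.clip(c*1.3,0,255).astype(np.uint8)[...,::-1])
E
```

```text
[0.56459393 0.05044021 0.08995414] [-0.5913441  -0.58363741  0.30474261] 1.7761822055036616
caddy [-0.0352 -0.0005] 0.009589551913868455
```

View pics/crop4.png

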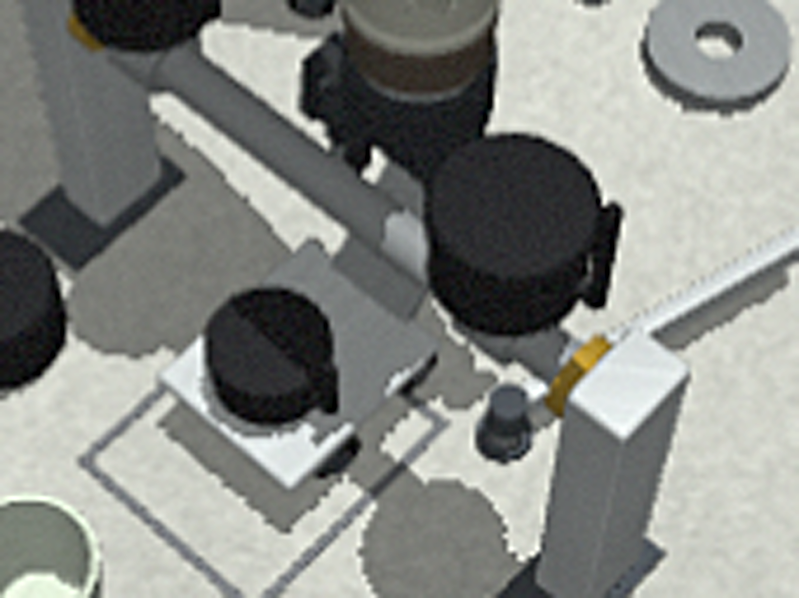

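Request:
{"api": "arm_command", "payload": {"translation": [[1.2,0,0],[2.5,0,0],[4,0,0],[5.5,0,0],[5.5,0,0]], "turn": [0,0,0,0,0], "hand": [0,0,0,0.3,0.75]}}

```text
clock: 8.35
eef_pos: [0.5529, 0.1077, 0.09]
tool_rot: [0.629, 0.777, 0.0, -0.001]
ft_force: [-0.0, -0.7, -0.9]
grip_width: 0.0635
```

Request:
{"api": "arm_command", "payload": {"translation": [[0,0,0],[0,0,0],[0,0,0]], "turn": [0,0,0], "hand": [0.75,0.75,0.75]}}

```text
clock: 8.6
eef_pos: [0.5539, 0.104, 0.0899]
tool_rot: [0.631, 0.776, -0.0, 0.0]
ft_force: [0.4, -0.4, -1.1]
grip_width: 0.0255
```

```bash
python3 - <<'E'
from sc import *
fr,fl,rl=[tomark(P(*a,.052))+[.0024,-.002] for a in((160,375),(291,488),(437,355))]
print("fr fl rl",fr,fl,rl)
print("yaw",np.arctan2(-(fl-fr)[0],(fl-fr)[1]),np.arctan2(*(fl-rl)[::-1]),"centre",(fr+rl)/2)
p,Rm,y0,o=state(); print(p,tomark(p),y0-np.pi-MY,o["clock"])
i=camera_info("wrist"); p,d=snap("wrist","w4")
E
```

```text
fr fl rl [ 0.02512157 -0.04958773] [0.02564128 0.04770284] [-0.08402134  0.05098199]
yaw -0.0053417909482466365 -0.02989320523964809 centre [-0.02944989  0.00069713]
[0.55390219 0.10399153 0.08993773] [-0.18184768 -0.00144741] 0.009090590748132898 8.6
```

View pics/w4.png

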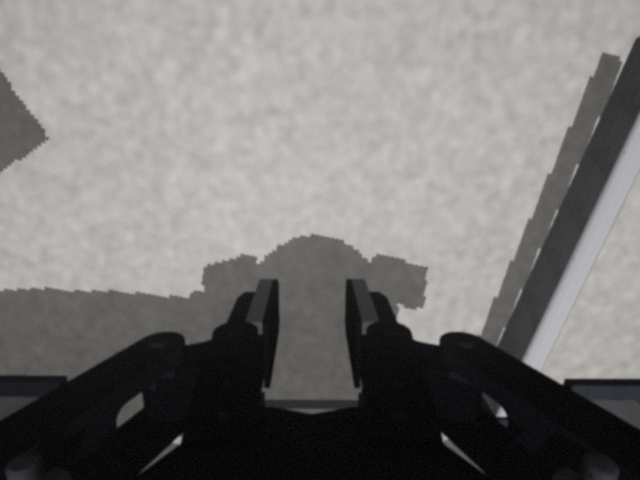

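Gripper is clear of the caddy. Caddy is at about (-31, 0) mm and yaw ≈ 0. I'll push it from behind with the two half-closed fingers.

Request:
{"api": "arm_command", "payload": {"translation": [[-1.2,0.1,0],[-2.3,0.1,0],[-3.2,0.1,0],[-4.0,0.1,0],[-4.8,0.1,0]], "turn": [0.01,0.01,0.01,0.01,0.01], "hand": [0.75,0.75,0.75,0.75,0.75]}}

```text
clock: 9.07
eef_pos: [0.5651, 0.0558, 0.09]
tool_rot: [0.635, 0.772, 0.0, 0.0]
ft_force: [-0.1, 0.6, 0.2]
grip_width: 0.0215
```

Request:
{"api": "arm_command", "payload": {"translation": [[0,0,0],[0,0,0]], "turn": [0,0], "hand": [0.75,0.75]}}

```text
clock: 9.23
eef_pos: [0.5647, 0.0563, 0.0898]
tool_rot: [0.636, 0.772, -0.0, -0.0]
ft_force: [-0.1, -0.3, 0.2]
grip_width: 0.0218
```

```bash
python3 - <<'E'
from h import *
p,Rm,y0,o=state(); print(p,tomark(p),y0-np.pi-MY,o["clock"],o["ft_force"])
p,d=snap("scene","s4")
c=cv2.resize(p[215:345,245:415],None,fx=4.7,fy=4.6,interpolation=cv2.INTER_CUBIC)
cv2.imwrite("pics/crop5.png",np.clip(c*1.3,0,255).astype(np.uint8)[...,::-1])
E
```

```text
[0.56469978 0.05629927 0.08984958] [-0.13296602 -0.00013456] -0.002459638716435286 9.2333 [-0.09963218 -0.34296611  0.24365291]
```

View pics/crop5.png

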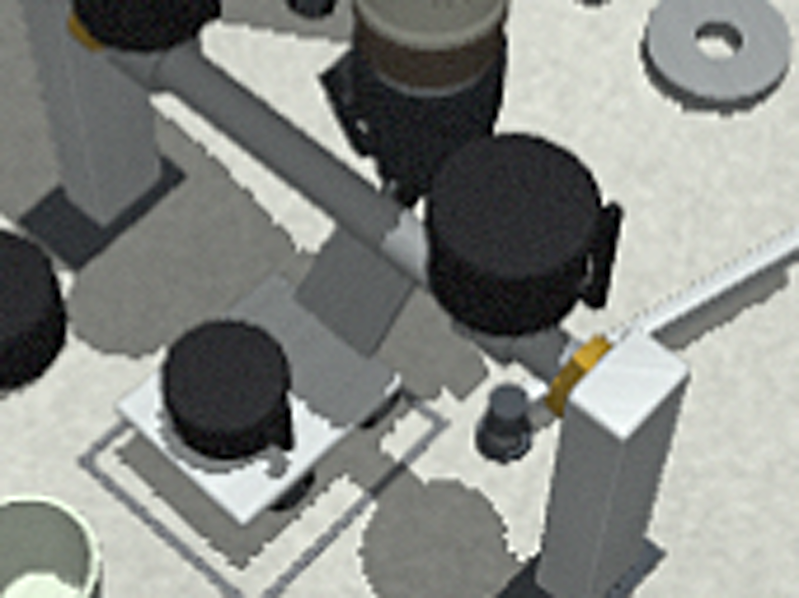

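```bash
python3 - <<'E'
from sc import *
fr,fl,rl,rr=[tomark(P(*a,.052))+[.0024,-.002] for a in((117,408),(243,522),(402,383),(278,280))]
print("fr fl rl",fr,fl,rl,rr)
print("yaw",np.arctan2(-(fl-fr)[0],(fl-fr)[1]),np.arctan2(*(fl-rl)[::-1]),"centre",(fr+rl)/2,(fl+rr)/2)
E
```

```text
fr fl rl [ 0.0544801  -0.05213991] [0.05621789 0.04291627] [-0.05875485  0.04858246] [-0.0600793  -0.04428652]
yaw -0.018279743453463847 -0.04924307193214339 centre [-0.00213738 -0.00177872] [-0.0019307  -0.00068512]
```

Deck corners fit to about (-2, -1) mm and yaw ≈ -0.03. I'll back off straight, then check from the top camera.

Request:
{"api": "arm_command", "payload": {"translation": [[1.5,0,0],[3.5,0,0],[6.5,0,-1],[10,0,-3],[12,-1,-5]], "turn": [0,0,0,0,0], "hand": [0.75,0.75,0.8,1,1]}}

```text
clock: 9.7
eef_pos: [0.5313, 0.1762, 0.1397]
tool_rot: [0.634, 0.773, 0.0, -0.001]
ft_force: [0.2, 0.5, 0.2]
grip_width: -0.0002
```

Request:
{"api": "arm_command", "payload": {"translation": [[0,0,0],[0,0,0]], "turn": [0,0], "hand": [1,1]}}

```text
clock: 9.87
eef_pos: [0.5318, 0.1748, 0.1412]
tool_rot: [0.634, 0.774, 0.001, 0.001]
ft_force: [-0.2, 0.0, -0.6]
grip_width: 0.0004
```

```bash
python3 - <<'E'
from h import *
p,Rm,y0,o=state(); print(p,tomark(p),y0,o["clock"],o["joint_pos"])
p,d=snap("top","t6"); c=cv2.resize(p[190:290,290:410],None,fx=5,fy=5,interpolation=cv2.INTER_CUBIC)
p2,_=snap("scene","s6"); c2=cv2.resize(p2[225:375,250:350],None,fx=2,fy=3.3)
cv2.imwrite("pics/crop6.png",np.clip(c*1.4,0,255).astype(np.uint8)[...,::-1])
np.save("top6.npy",p); np.save("sc6.npy",p2)
E
```

```text
[0.53184699 0.17479795 0.14123081] [-0.25559199 -0.00930598] 1.7691451371633649 9.8667 [ 3.17761267e-01  4.19682105e-01 -1.91625228e-02  1.12909004e+00
 -4.26767714e-04  1.69020805e+00]
```

View pics/crop6.png

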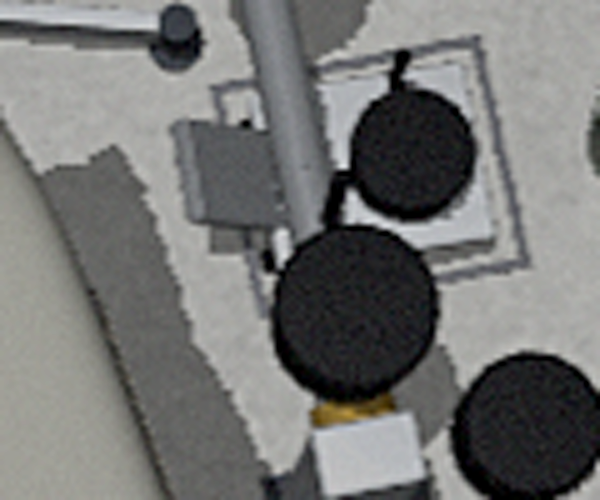

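```bash
python3 - <<'E'
from h import *
def P(x,y,z): return tomark(at_z("top",(190+(y+.5)/5-.5,290+(x+.5)/5-.5),z))
m=[P(478,38,0),P(526,266,0),P(212,90,0)]; print("mark fl fr rl",np.round(m,4))
fl,fr=P(461,62,.052),P(494,240,.052); print("deck fl fr",fl,fr,"yaw",np.arctan2(-(fl-fr)[0],(fl-fr)[1]))
a,b=P(174,122,.105),P(190,222,.105); print("handle rear edge",a,b,(a+b)/2,np.arctan2(-(a-b)[0],(a-b)[1]))
print("load",P(412,155,.094))
# bar push points
p,Rm,y0,_=state()
for n in("bar_end","bar_hinge"):
    for r in spot_point("top",n)[:2]: print(n,r["conf"],tomark(at_z("top",r["location"],.032)))
E
```

```text
mark fl fr rl [[ 0.0757  0.0669]
 [ 0.0737 -0.0665]
 [-0.078   0.0655]]
deck fl fr [0.05408692 0.04226941] [ 0.05037544 -0.05803862] yaw -0.03698392939510426
handle rear edge [-0.11004138  0.02589601] [-0.11228239 -0.02818618] [-0.11116188 -0.00114508] -0.04141347554831205
load [ 0.01040752 -0.01268468]
bar_hinge 0.92 [-0.08488024  0.10013068]
```

Top crop gives the caddy at roughly (-6, -5) mm and yaw -0.04; the scene view gave (-2, -1.5). Both are inside the tolerance, so it's parked and released. Next is the bar. I'll push with the outside of an opened finger, so the wrist stays clear of the pipe and its sensor heads.

```bash
cat > bar.py <<'E'
from h import *
def barpose(th,gap,z=.035,r=.185,off=.063):
    b=-th-np.pi/2; c=np.array([-.092,.095])+r*np.array([np.cos(b),np.sin(b)])-(off+gap)*np.array([np.cos(th),-np.sin(th)])
    t,_=tool_at(c[0],c[1],0,0,z); return t,MY+np.pi/2-th,c
def show(th,gap,z=.035,off=.063,r=.185):
    t,y,c=barpose(th,gap,z,r,off); print(th,np.round(t,3),round(y,3),c.round(3),fromworld(t,y))
E
python3 - <<'E'
from bar import *
p,Rm,y0,o=state(); print(p,y0)
show(1.83,.03,.2); show(1.83,.03); 
E
```

```text
[0.53122493 0.17202045 0.13879902] 1.7645244269638123
1.83 [0.771 0.213 0.2  ] -1.634 [-0.247  0.232] ([-0.55, 24.27, -6.17], np.float64(-2.884))
1.83 [0.771 0.213 0.035] -1.634 [-0.247  0.232] ([-0.54, 24.3, 10.33], np.float64(-2.884))
```

```bash
python3 - <<'E'
from bar import *
t,y,c=barpose(1.83,0,.14,.172,0); print(t,y,fromworld(t,y+np.pi))
E
```

```text
[np.float64(0.6768852083775748), np.float64(0.20627854705831122), 0.14] -1.6342036732051035 ([0.56, 14.95, -0.15], np.float64(0.257))
```

Request:
{"api": "arm_command", "payload": {"translation": [[0.1,3.5,0],[0.2,7,0],[0.4,10.5,0],[0.6,13.5,0],[0.6,15,0]], "turn": [0.08,0.16,0.25,0.25,0.25], "hand": [0.8,0.6,0.4,0.4,0.4]}}

```text
clock: 10.48
eef_pos: [0.6805, 0.2072, 0.1378]
tool_rot: [0.727, 0.687, -0.0, -0.0]
ft_force: [-0.3, 0.2, -1.1]
grip_width: 0.051
```

Request:
{"api": "arm_command", "payload": {"translation": [[0,0,0],[0,0,0]], "turn": [0,0], "hand": [0.4,0.4]}}

```text
clock: 10.65
eef_pos: [0.6776, 0.2066, 0.1376]
tool_rot: [0.727, 0.687, -0.002, -0.001]
ft_force: [0.5, -0.0, -0.2]
grip_width: 0.0515
```

```bash
python3 - <<'E'
from bar import *
p,Rm,y0,o=state(); print(p,y0,o["grip_width"])
t,y,c=barpose(1.83,0,.035,.172,0); print(t,fromworld(t,y+np.pi))
im,d=snap("wrist","w7")
E
```

```text
[0.6775916  0.20660597 0.13760058] 1.5139486851033728 0.05145701923931306
[np.float64(0.6768852083775748), np.float64(0.20627854705831122), 0.035] ([-0.02, -0.04, 10.26], np.float64(0.007))
```

View pics/w7.png

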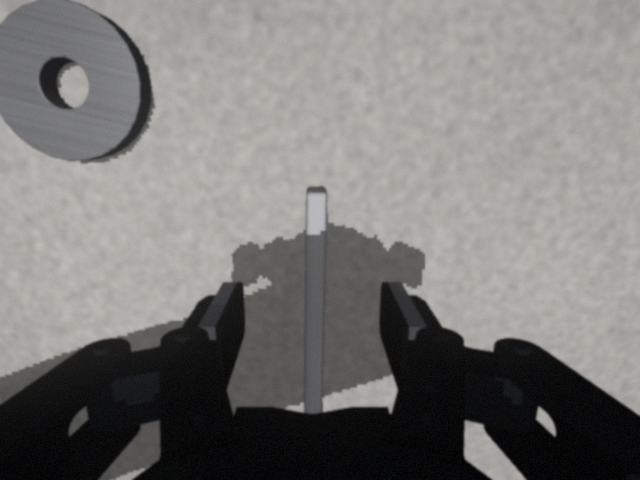

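Wrist view: the bar (column 316) is centred between the pads (243–382) and its free end is at row 190. I'll descend and straddle it.

Request:
{"api": "arm_command", "payload": {"translation": [[0,0,3],[0,0,6],[0,0,8],[0,0,10],[0,0,10]], "turn": [0,0,0,0,0], "hand": [0.4,0.4,0.4,0.4,0.4]}}

```text
clock: 11.12
eef_pos: [0.6728, 0.2062, 0.0347]
tool_rot: [0.726, 0.687, -0.005, -0.002]
ft_force: [-1.9, 0.0, -0.8]
grip_width: 0.0509
```

```bash
cat >> bar.py <<'E'
def sweep(ths,lead=.019,z=.037,r=.172,flip=np.pi):
    for th in ths:
        t,y,c=barpose(th,0,z,r,-lead); print(round(th,2),fromworld(t,y+flip))
E
python3 - <<'E'
from bar import *
p,Rm,y0,o=state(); print(p,y0,o["ft_force"],o["grip_width"],o["clock"])
sweep([1.8,1.72,1.64,1.56,1.48])
E
```

```text
[0.67276865 0.20622906 0.03468524] 1.5154208480885951 [-1.94428131e+00  7.05460669e-04 -7.68371113e-01] 0.05092912150902159 11.1167
1.8 ([-0.02, -2.01, -0.21], np.float64(-0.022))
1.72 ([-0.26, -3.37, -0.2], np.float64(-0.102))
1.64 ([-0.6, -4.71, -0.18], np.float64(-0.182))
1.56 ([-1.05, -6.02, -0.17], np.float64(-0.262))
1.48 ([-1.61, -7.29, -0.15], np.float64(-0.342))
```

Request:
{"api": "arm_command", "payload": {"translation": [[0,-2.0,-0.2],[-0.3,-3.4,-0.2],[-0.6,-4.7,-0.2],[-1.0,-6,-0.2],[-1.6,-7.3,-0.2]], "turn": [-0.02,-0.1,-0.18,-0.26,-0.34], "hand": [0.4,0.4,0.4,0.4,0.4]}}

```text
clock: 11.53
eef_pos: [0.6032, 0.1962, 0.0439]
tool_rot: [0.598, 0.802, 0.001, 0.001]
ft_force: [0.7, 0.3, 0.3]
grip_width: 0.0511
```

```bash
python3 - <<'E'
from bar import *
p,Rm,y0,o=state(); print(p,y0,o["ft_force"])
sweep([1.4,1.3,1.2,1.1,1.0])
E
```

```text
[0.60323703 0.19617752 0.04390664] 1.8600715670344257 [0.70828068 0.34856729 0.33371713]
1.4 ([-0.27, -1.82, 0.69], np.float64(-0.077))
1.3 ([-0.68, -3.5, 0.68], np.float64(-0.177))
1.2 ([-1.25, -5.13, 0.68], np.float64(-0.277))
1.1 ([-1.98, -6.7, 0.68], np.float64(-0.377))
1.0 ([-2.87, -8.18, 0.67], np.float64(-0.477))
```

Request:
{"api": "arm_command", "payload": {"translation": [[-0.3,-1.8,0.5],[-0.7,-3.5,0.7],[-1.2,-5.1,0.7],[-2.0,-6.7,0.7],[-2.9,-8.2,0.7]], "turn": [-0.08,-0.18,-0.28,-0.38,-0.48], "hand": [0.4,0.4,0.4,0.4,0.4]}}

```text
clock: 11.95
eef_pos: [0.5324, 0.1449, 0.0368]
tool_rot: [0.39, 0.921, 0.001, 0.001]
ft_force: [0.9, -0.5, 0.2]
grip_width: 0.0511
```

```bash
python3 - <<'E'
from bar import *
p,Rm,y0,o=state(); print(p,y0,o["ft_force"])
sweep([.95,.87,.8,.73,.67])
E
```

```text
[0.53243346 0.14494672 0.0367919 ] 2.341322388673235 [ 0.86148259 -0.50155545  0.1715852 ]
0.95 ([-0.12, -0.79, -0.02], np.float64(-0.046))
0.87 ([-0.39, -2.15, -0.02], np.float64(-0.126))
0.8 ([-0.72, -3.32, -0.03], np.float64(-0.196))
0.73 ([-1.12, -4.46, -0.03], np.float64(-0.266))
0.67 ([-1.53, -5.41, -0.03], np.float64(-0.326))
```

Request:
{"api": "arm_command", "payload": {"translation": [[-0.1,-0.8,0],[-0.4,-2.1,0],[-0.7,-3.3,0],[-1.1,-4.5,0],[-1.5,-5.4,0]], "turn": [-0.05,-0.13,-0.2,-0.27,-0.33], "hand": [0.4,0.4,0.4,0.4,0.4]}}

```text
clock: 12.37
eef_pos: [0.5042, 0.0963, 0.0368]
tool_rot: [0.234, 0.972, 0.0, 0.001]
ft_force: [0.6, 0.3, 0.4]
grip_width: 0.0513
```

Request:
{"api": "arm_command", "payload": {"translation": [[0,2,0],[0,2,-3],[0,3,-7],[0,6,-10],[0,9,-12]], "turn": [0,0,0.1,0.2,0.3], "hand": [0.4,0.2,0,0,0]}}

```text
clock: 12.78
eef_pos: [0.5468, 0.1768, 0.1605]
tool_rot: [0.382, 0.924, 0.002, 0.002]
ft_force: [0.4, -1.1, 0.2]
grip_width: 0.0854
```

```bash
python3 - <<'E'
from bar import *
p,Rm,y0,o=state(); print(p,tomark(p),y0,o["ft_force"],o["clock"],o["joint_pos"].round(2))
P=cloud("scene",camera("scene")[1]); m=tomark(P)
s=(P[:,2]>.036)&(P[:,2]<.05)&(m[:,0]<-.085)&(m[:,0]>-.32)&(abs(m[:,1])<.16)
q=m[s]; print(len(q)); print(cv2.minAreaRect((q*1000).astype(np.float32)), q[::max(1,len(q)//12)].round(3).tolist())
for c in("scene","top"):
    for r in spot_point(c,"bar_end")[:2]: print(c,r["conf"],tomark(at_z(c,r["location"],.032)))
t,y,c=barpose(.7,.05,.12,.185,.063); print(t,y,c)
E
```

```text
[0.5467894  0.17680378 0.16053939] [-0.25465249  0.00574115] 2.358290911967877 [ 0.35504496 -1.1180684   0.20372741] 12.7833 [ 0.31  0.43  0.05  1.19 -0.    1.1 ]
180
((-177.53277587890625, -28.685714721679688), (325.463623046875, 36.437835693359375), 59.54231643676758) [[-0.276, -0.16], [-0.254, -0.151], [-0.239, -0.153], [-0.206, -0.059], [-0.201, -0.051], [-0.195, -0.042], [-0.19, -0.034], [-0.112, 0.083], [-0.104, 0.087], [-0.102, 0.097], [-0.1, 0.103], [-0.097, 0.106]]
scene 0.69 [-0.20811188 -0.06957756]
[np.float64(0.5585994210421306), np.float64(0.22293783012287027), 0.12] -0.5042036732051034 [-0.29760744  0.02630079]
```

```bash
python3 - <<'E'
from bar import *
for th,g,z in((.61,.04,.1),(.61,.04,.037),(.61,.015,.037)):
    t,y,c=barpose(th,g,z,.185,.063); print(t,c,fromworld(t,y+np.pi))
E
```

```text
[np.float64(0.5380840778613781), np.float64(0.20336951306481976), 0.1] [-0.28240423  0.00237047] ([2.44, 1.02, 5.91], np.float64(-0.359))
[np.float64(0.5380840778613781), np.float64(0.20336951306481976), 0.037] [-0.28240423  0.00237047] ([2.46, 0.97, 12.21], np.float64(-0.359))
[np.float64(0.5280225510869406), np.float64(0.18048358553353366), 0.037] [-0.26191303 -0.01195122] ([1.58, -1.37, 12.19], np.float64(-0.359))
```

Request:
{"api": "arm_command", "payload": {"translation": [[1.4,-1.5,1],[1.4,-1.8,4],[1.4,-1.8,7],[1.4,-1.8,10],[1.4,-1.8,12.1]], "turn": [-0.12,-0.24,-0.36,-0.36,-0.36], "hand": [0.3,0.3,0.3,0.3,0.3]}}

```text
clock: 13.35
eef_pos: [0.52, 0.172, 0.0314]
tool_rot: [0.206, 0.978, -0.001, -0.002]
ft_force: [-0.9, -0.8, 0.2]
grip_width: 0.0596
```

```bash
python3 - <<'E'
from bar import *
p,Rm,y0,o=state(); print(p,tomark(p),y0,o["ft_force"],o["clock"],o["grip_width"])
for th in(.6,.5,.4,.3,.2): show(th,0,.037); 
E
```

```text
[0.51995868 0.17202    0.0314116 ] [-0.25517996 -0.02150759] 2.7261182610991517 [-0.86861166 -0.81243961  0.18571412] 13.35 0.05964325094484278
0.6 [0.521 0.165 0.037] -0.404 [-0.248 -0.022] ([-0.33, -0.59, -0.56], np.float64(3.13))
0.5 [0.508 0.15  0.037] -0.304 [-0.236 -0.037] ([0.18, -2.47, -0.55], np.float64(3.03))
0.4 [0.498 0.134 0.037] -0.204 [-0.222 -0.051] ([0.51, -4.4, -0.54], np.float64(2.93))
0.3 [0.489 0.117 0.037] -0.104 [-0.207 -0.063] ([0.64, -6.35, -0.53], np.float64(2.83))
0.2 [0.481 0.098 0.037] -0.004 [-0.19  -0.074] ([0.57, -8.3, -0.53], np.float64(2.73))
```

Request:
{"api": "arm_command", "payload": {"translation": [[-0.2,-0.6,-0.4],[0.2,-2.4,-0.4],[0.5,-4.4,-0.4],[0.6,-6.3,-0.4],[0.6,-8.3,-0.4]], "turn": [-0.01,-0.11,-0.21,-0.31,-0.41], "hand": [0,0,0,0,0]}}

```text
clock: 13.77
eef_pos: [0.4834, 0.0991, 0.0395]
tool_rot: [-0.0, 1.0, 0.0, 0.0]
ft_force: [0.7, -0.1, 0.7]
grip_width: 0.0851
```

```bash
cat > look.py <<'E'
from bar import *
p,Rm,y0,o=state(); print(p,tomark(p),y0,o["ft_force"],o["clock"],o["grip_width"])
for c in("scene","top"):
    camera(c)
    for r in spot_point(c,"bar_end")[:2]:
        q=tomark(at_z(c,r["location"],.032)); print(c,r["conf"],q,"theta",np.arctan2(-.092-q[0],.095-q[1]))
E
python3 look.py; python3 - <<'E'
from bar import *
for th in(.15,.1,.05,0): show(th,0,.037); 
E
```

```text
[0.48340584 0.09912363 0.03951962] [-0.19078769 -0.07154383] -3.1414038546430776 [ 0.71609321 -0.07709617  0.71162119] 13.7667 0.08514612358270003
0.15 [0.478 0.089 0.037] 0.046 [-0.182 -0.079] ([0.62, -1.07, 0.24], np.float64(3.087))
0.1 [0.476 0.08  0.037] 0.096 [-0.173 -0.083] ([0.86, -2.02, 0.24], np.float64(3.037))
0.05 [0.474 0.07  0.037] 0.146 [-0.164 -0.087] ([1.06, -2.97, 0.24], np.float64(2.987))
0 [0.472 0.06  0.037] 0.196 [-0.155 -0.09 ] ([1.2, -3.94, 0.24], np.float64(2.937))
```

Request:
{"api": "arm_command", "payload": {"translation": [[0.6,-1.1,0.2],[0.9,-2.0,0.2],[1.0,-2.9,0.2],[1.1,-3.4,0.2],[1.1,-3.4,0.2]], "turn": [-0.05,-0.1,-0.15,-0.18,-0.18], "hand": [0,0,0,0,0]}}

```text
clock: 14.38
eef_pos: [0.4736, 0.0663, 0.0366]
tool_rot: [-0.087, 0.996, 0.0, 0.0]
ft_force: [-0.1, -0.1, 1.0]
grip_width: 0.0853
```

```bash
python3 look.py; python3 - <<'E'
from bar import *
P=cloud("scene",camera("scene")[1]); m=tomark(P)
s=(P[:,2]>.03)&(P[:,2]<.05)&(m[:,0]<-.08)&(m[:,0]>-.16)&(abs(m[:,1])<.12)
q=np.c_[m[s],P[s,2]]; q=q[q[:,1].argsort()]; print(len(q),q[::max(1,len(q)//15)].round(3).tolist())
E
```

```text
[0.47358274 0.0663145  0.03662471] [-0.16051651 -0.08756218] -2.96827440382933 [-0.13809018 -0.07979208  1.01599543] 14.3833 0.08528089515198864
scene 0.6 [-0.09054953 -0.10990689] theta -0.007078565138938926
359 [[-0.094, -0.102, 0.039], [-0.1, -0.089, 0.045], [-0.11, -0.081, 0.038], [-0.097, -0.071, 0.044], [-0.097, -0.06, 0.047], [-0.09, -0.051, 0.04], [-0.092, 0.023, 0.043], [-0.089, 0.035, 0.045], [-0.091, 0.044, 0.038], [-0.092, 0.053, 0.044], [-0.1, 0.063, 0.045], [-0.094, 0.072, 0.043], [-0.091, 0.081, 0.043], [-0.086, 0.092, 0.049], [-0.084, 0.098, 0.03], [-0.088, 0.104, 0.039]]
```

Request:
{"api": "arm_command", "payload": {"translation": [[0,-0.3,0],[0,-0.5,0],[0,-0.5,0]], "turn": [0,0,0], "hand": [0,0,0]}}

```text
clock: 14.88
eef_pos: [0.4743, 0.0614, 0.036]
tool_rot: [-0.087, 0.996, -0.0, 0.0]
ft_force: [0.5, -0.4, -0.4]
grip_width: 0.0854
```

Request:
{"api": "arm_command", "payload": {"translation": [[0,-0.3,0],[0,-0.5,0],[0,-0.5,0]], "turn": [0,0,0], "hand": [0,0,0]}}

```text
clock: 15.13
eef_pos: [0.4745, 0.0599, 0.0363]
tool_rot: [-0.088, 0.996, 0.004, -0.0]
ft_force: [-3.3, 11.3, 3.7]
grip_width: 0.0856
```

```bash
python3 look.py
```

```text
[0.4744612  0.05988906 0.03627693] [-0.15404293 -0.08795057] -2.9654731095676734 [-3.27280636 11.29228636  3.67137387] 15.1333 0.0855629403032215
scene 0.68 [-0.08468409 -0.10334548] theta -0.03686797337319957
top 0.64 [0.02123972 0.0061018 ] theta -0.9052414811019434
```

The bar is on its stop: 11 N resistance at the predicted tool position. I'll retreat and check.

Request:
{"api": "arm_command", "payload": {"translation": [[0,1,0],[0,3,0],[0,5,-2],[0,7,-6],[0,8,-10]], "turn": [0,0,0,0,0], "hand": [0,0,0,0,0]}}

```text
clock: 15.75
eef_pos: [0.4588, 0.1356, 0.1327]
tool_rot: [-0.087, 0.996, -0.001, -0.003]
ft_force: [0.2, 0.6, 0.4]
grip_width: 0.0855
```

Request:
{"api": "arm_command", "payload": {"translation": [[0,3,-3],[0,5,-6],[0,6,-8],[0,6,-8],[0,6,-8]], "turn": [0,0,0,0,0], "hand": [0,0,0,0,0]}}

```text
clock: 16.17
eef_pos: [0.4514, 0.1947, 0.2146]
tool_rot: [-0.088, 0.996, 0.0, 0.002]
ft_force: [0.2, -0.0, 0.3]
grip_width: 0.0854
```

```bash
python3 look.py; python3 - <<'E'
from h import *
P=cloud("scene",camera("scene")[1]); m=tomark(P)+[.0024,-.002]
s=(P[:,2]>.04)&(P[:,2]<.05)&(m[:,0]<-.08)&(m[:,0]>-.12)&(m[:,1]>-.11)&(m[:,1]<.07)
q=m[s]; k=np.polyfit(q[:,1],q[:,0],1); print("bar slope (theta~)",k, len(q))
for c,of in(("scene",[.0024,-.002]),("top",[.001,0])):
    P=cloud(c,camera(c)[1]); m=tomark(P)+of
    s=(P[:,2]>.048)&(P[:,2]<.056)&(abs(m[:,0])<.075)&(abs(m[:,1])<.075)&((m[:,0]>-.04)|(c=="scene"))
    q=m[s]; print(c,"deck pts",len(q),np.percentile(q,[1,99],axis=0).round(4).tolist(),cv2.minAreaRect((q*1000).astype(np.float32)))
    w=m[(P[:,2]>.004)&(P[:,2]<.03)&(abs(m[:,0])<.07)&(abs(m[:,1])<.07)]; print("low pts (wheels)",len(w),w[::max(1,len(w)//8)].round(3).tolist())
for n in("cup","flange","spare_sensor","screwdriver","clicker","wrench"):
    for r in spot_point("top",n)[:1]: print(n,r["conf"],at_z("top",r["location"],0).round(3))
for n in("wheel_l","wheel_r","caddy"):
    spot=spot_point("scene",n) if n!="caddy" else spot_point("top",n)
    for r in spot[:3]: print(n,r["conf"],tomark(at_z("scene" if n!="caddy" else "top",r["location"],.016 if n!="caddy" else 0)))
E
```

```text
[0.45135663 0.19467937 0.21460645] [-0.29075275 -0.08439053] -2.966113631129141 [ 0.18639934 -0.04021012  0.2583782 ] 16.1667 0.08536332014512475
scene 0.9 [-0.09490711 -0.10702683] theta 0.014388752577084217
top 0.77 [-0.0882799  -0.10476121] theta -0.018620573311777446
bar slope (theta~) [-0.01610206 -0.08977792] 183
scene deck pts 950 [[-0.0613, -0.0532], [0.0561, 0.0455]] ((-3.2366714477539062, -4.253337860107422), (100.77125549316406, 121.1805648803711), 88.68135833740234)
low pts (wheels) 75 [[-0.061, 0.04], [-0.05, 0.039], [-0.049, 0.041], [-0.047, 0.056], [0.049, -0.015], [0.05, -0.007], [0.007, 0.043], [0.02, 0.042], [0.045, 0.065]]
top deck pts 312 [[-0.0265, -0.0551], [0.0533, 0.0436]] ((12.964706420898438, -5.65350341796875), (99.6030044555664, 81.45108795166016), 88.18473815917969)
low pts (wheels) 74 [[0.053, 0.068], [0.009, 0.067], [0.019, 0.059], [-0.069, 0.064], [0.069, 0.002], [-0.065, -0.036], [-0.066, -0.042], [0.038, -0.064], [0.026, -0.067]]
cup 0.8 [ 0.612 -0.226  0.   ]
flange 0.64 [0.54  0.304 0.   ]
screwdriver 0.85 [ 0.443 -0.372  0.   ]
clicker 0.67 [0.581 0.426 0.   ]
wrench 0.74 [0.394 0.307 0.   ]
wheel_l 0.52 [0.00943629 0.03612647]
wheel_l 0.37 [-0.23141545 -0.18102625]
wheel_r 0.52 [0.00943629 0.03612647]
wheel_r 0.37 [-0.23141545 -0.18102625]
caddy 0.89 [-0.01540103 -0.00698331]
caddy 0.79 [0.14744668 0.1666322 ]
caddy 0.65 [-0.66992844 -0.09787246]
```

```bash
python3 -c "
from h import *
print(job_done())"
```

```text
the job is handed in; nothing more can be done
None
```

The caddy is parked inside the outline, released, and the retaining bar is shut behind it. I handed the job in at about 17 s on the robot's clock.

**How it went:**
- **Rolling and steering:** I gripped the handle by its side edges, because the moves only allow an upright tool. I backed the caddy 5 cm, then rolled it about 19 cm forwards in an S-curve.
- **Parking:** I let go short of the pipe and pushed the last 30 mm from behind with half-closed fingers, then backed off.
- **Closing the bar:** I swung it from about 1.83 rad to 0.6 rad with the fingers straddling it. I then pushed near its free end with the outside of an opened finger until it met about 11 N at the stop, and retreated.

**Last checks:**

| Check | Scene camera | Top camera | Limit |
|---|---|---|---|
| Caddy centre, x | -3 mm | about -6 mm | ±12 mm |
| Caddy centre, y | -4 mm | about -6 mm | ±12 mm |
| Caddy yaw | -0.02 rad | -0.03 rad | 0.15 rad |
| Bar angle | 0.014 rad | -0.019 rad | 0.08 rad |

- **Disagreements:** The two cameras differ by 2–3 mm on the caddy. The detector's own caddy point gave (-15, -7) mm; I treated it as an outlier because both deck fits were well inside the limit.
- **Castors:** The left castor sits at about x = +16 mm in the caddy's frame, so it is trailing. The right one was hidden, so I only infer it trails from the forward run.
- **Other things:** The cup, flange, screwdriver, clicker and wrench were all within about 8 mm of where they first showed. The spare sensor was not detected in the last picture, but the arm never went near it.

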